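Vent the tasting bottles in pouring order

ROBOT

A 6-joint arm with a two-finger parallel gripper is mounted at the origin on the work surface. World frame = base frame: x ahead of the robot, y to its left, z up, the work surface at z = 0. Lengths are in m, angles in degrees, forces in N, time in s.
With the tool pointing down it reaches from about 0.25 to 0.8 m from the base axis. Payload 3.9 kg.
Tool frame: the origin (TCP) lies where the fingers leave the gripper's body, on its centre line; the fingertips stand 73 mm ahead of it and the grasp point (between the pads) lies 54 mm ahead of it; z points along the fingers, y is the line along which they close (so a half turn about z gives the same grasp; the last joint's range is limited). The gripper opens to 85 mm and grips with 20 to 120 N. Pads are 22 mm wide; open, the fingers measure 114 mm over their backs; the gripper's body (76 mm by 85 mm) begins 54 mm behind the grasp point. The pads swing forward as they close: fully open they stand 13 mm farther back than shut.
Start: joints at [65.317, 14.897, -7.913, 67.191, 0, 90], TCP at [0.219, 0.477, 0.304] pointing down, gripper open.
Joint ranges: [-159.42, 159.42], [-47.68, 98.78], [-73.54, 78.23], [-108.79, 121.32], [-90, 84.71], [-180, 180]. Speed limits (degrees/s): [147.25, 147.25, 180, 180, 180, 180].

INTERFACE

Orientations are given as a 3x3 rotation matrix whose columns are the frame's x, y, z axes.
In Python, from bench import ctrl, planner, imaging, finish_job gives the robot as it stands. Calls block until the motion is done:
- ctrl.move_pose(position, orientation): joint-space move of the TCP to a pose.
- ctrl.line_to(position, ori=None, rate=0.15): straight line of the TCP; ori=None keeps the orientation; rate is the mean speed in m/s.
- ctrl.movej(angles): joint-space move.
- ctrl.command_gripper(opening, grasp_force=None): opening from 0.0 (shut) to 1.0 (fully open); grasp_force is the grip in N (None keeps the last); returns when the fingers have stopped.
- ctrl.hold(seconds).
- planner.inverse_kinematics(position, orientation): joint angles nearest the present ones, or None.
- imaging.snapshot(name): name is "scene" or "top" or "wrist"; returns a dict with "img" (480x640x3 uint8, red, green, blue), "K" (3x3 intrinsics, pixels), "distortion" ([k1, k2, p1, p2, k3] as OpenCV has them; the pictures are not rectified), "extrinsics" (4x4, takes a point from camera to world coordinates). Camera axes: x right, y down, z forward; pixel columns grow to the right and rows downward; lengths in m; the calibration is good to about 2 mm. A picture is of the moment at which its call begins. There is no depth.
A pose or a line that the arm cannot do raises ctrl.IKError and nothing moves.
- finish_job(): hands the job in; it is judged then, once.
Readings, each from a call of its own:
- ctrl.get_time(): time.
- ctrl.get_joint_positions(): joint angles.
- ctrl.get_joint_velocities(): joint speeds.
- ctrl.get_tau(): joint torques, N m.
- ctrl.get_position(): TCP position.
- ctrl.get_orientation(): TCP orientation.
- ctrl.get_contact_force(): force on the tool from outside, world axes, zero at the start.
- ctrl.get_moment(): the same for the moment, N m.
- ctrl.get_grip_width(): opening from 0.0 (shut) to 1.0 (fully open).
- ctrl.get_grip_force(): force on a finger pad.
Only numpy, scipy, OpenCV 4.12 (cv2) and the standard library are available. Lean on these libraries where they do the work, as an engineer would, in place of code of your own. Each camera call takes 0.05 s, during which the arm holds its last target. There are 200 camera calls.

TASK

Vent the three opened tasting bottles in pouring order, the shortest first, then the middle one, then the tallest: with closed fingertips, lightly press the button on top of each one's stopper until it is down, then move clear. Do not grasp, lift, tip or shove the bottles, and leave the corked bottles and everything else on the table undisturbed.

Things in the scene. Friction and masses are not known exactly. Their poses are not given: they have to be found in the camera images.
- small_bottle: The small opened bottle (shortest of the three): loose, standing upright, dark glass with a paper label, body 50 mm in diameter, narrow neck 29 mm in diameter, glass 175 mm tall, closed by a grey plastic vent stopper (collar 35 mm in diameter, 18 mm tall, on the mouth) with a button on its top. Top of the raised button 205 mm above the table. Origin: centre of the bottle's underside; z up along its axis. Partly full, about 0.45 kg.
- small_top (a point): Centre of the top face of the button on the small bottle's stopper: a grey round button 23 mm in diameter that stands 12 mm above the stopper's collar when raised and 2 mm when fully down. This point goes down with the button.
- small_valve (a joint): How far the button of the small bottle is pressed down, in m: 0 raised (sealed), 0.010 fully down (vented). It slides straight down against a friction of about 3 N and stays where it is left; it does not spring back. At 0.010 it meets a firm stop.
- middle_bottle: The middle opened bottle: loose, standing upright, dark glass with a paper label, body 60 mm in diameter, narrow neck 29 mm in diameter, glass 215 mm tall, closed by a grey plastic vent stopper (collar 35 mm in diameter, 18 mm tall, on the mouth) with a button on its top. Top of the raised button 245 mm above the table. Origin: centre of the bottle's underside; z up along its axis. Partly full, about 0.65 kg.
- middle_top (a point): Centre of the top face of the button on the middle bottle's stopper: a grey round button 23 mm in diameter that stands 12 mm above the stopper's collar when raised and 2 mm when fully down. This point goes down with the button.
- middle_valve (a joint): How far the button of the middle bottle is pressed down, in m: 0 raised (sealed), 0.010 fully down (vented). It slides straight down against a friction of about 3 N and stays where it is left; it does not spring back. At 0.010 it meets a firm stop.
- tall_bottle: The tall opened bottle: loose, standing upright, dark glass with a paper label, body 72 mm in diameter, narrow neck 29 mm in diameter, glass 255 mm tall, closed by a grey plastic vent stopper (collar 35 mm in diameter, 18 mm tall, on the mouth) with a button on its top. Top of the raised button 285 mm above the table. Origin: centre of the bottle's underside; z up along its axis. Partly full, about 0.9 kg.
- tall_top (a point): Centre of the top face of the button on the tall bottle's stopper: a grey round button 23 mm in diameter that stands 12 mm above the stopper's collar when raised and 2 mm when fully down. This point goes down with the button.
- tall_valve (a joint): How far the button of the tall bottle is pressed down, in m: 0 raised (sealed), 0.010 fully down (vented). It slides straight down against a friction of about 3 N and stays where it is left; it does not spring back. At 0.010 it meets a firm stop.
- corked_a: Bystander: dark bottle 60 mm in diameter, 218 mm tall, closed by a plain cork, no stopper and no button. Origin: centre of its underside.
- corked_b: Bystander: dark bottle 68 mm in diameter, 243 mm tall, closed by a plain cork, no stopper and no button. Origin: centre of its underside.
- tumbler: Bystander: clear tasting tumbler, 62 mm in diameter, 85 mm tall. Origin: centre of its underside.
- corkscrew: Bystander: folded corkscrew lying flat, 138 mm long, 14 mm high. Origin: on the table under its middle.
- marker: Bystander: marker pen lying flat, 140 mm long, 17 mm thick. Origin: on the table under its middle.
- spare_cork: Bystander: loose cork standing on end, 22 mm in diameter, 42 mm tall. Origin: centre of its underside.
- cork_bowl: Bystander: white bowl of used corks, 100 mm in diameter, 45 mm tall. Origin: centre of its underside.
There are look-alikes about, which are no part of the job. What is shaped like the middle_bottle but pink is not meant.

How it is judged:
By the outcome, as a careful person would: the job done as asked, in the order asked, and still so for the second after the job is handed in, with the robot touching nothing.
It also fails if it takes over 58 s, if anything falls off the work surface, if the arm or the gripper's body presses on something with over 40 N, if the wrist force passes 120 N, or if a joint passes its speed limit or range.

## Working session

There is one attempt and no reset: what is moved stays moved. The work goes in short steps, each a Python script; the robot and the scene stay as the last script left them, time stands still between calls to the robot, and variables do not carry over. Pictures are saved under pics/ and viewed, at most 10 in all, crops included, and the job is handed in when it is done.

```bash
mkdir -p pics; ls
python3 - <<'E'
from bench import ctrl, imaging
import cv2,pickle
d={}
for n in ("scene","top"):
    s=imaging.snapshot(n); d[n]=s
    cv2.imwrite(f"pics/{n}0.png",s["img"][:,:,::-1]); print(n,s["K"],s["distortion"],s["extrinsics"])
pickle.dump(d,open("d.pkl","wb")); print(ctrl.get_time())
E
```

```text
pics
scene [[571.65979866   0.         315.41296596]
 [  0.         571.65979866 234.83290692]
 [  0.           0.           1.        ]] [0.0145785 0.        0.        0.        0.       ] [[ 0.85196159  0.29909143 -0.42977408  1.01182082]
 [ 0.5232356  -0.45551552  0.72022921 -0.7058628 ]
 [ 0.01964562 -0.83848072 -0.54457701  0.72741056]
 [ 0.          0.          0.          1.        ]]
top [[598.79328114   0.         316.79031271]
 [  0.         598.79328114 238.27143582]
 [  0.           0.           1.        ]] [-0.14944037  0.          0.          0.          0.        ] [[-0.01911886 -0.98454247  0.17409938  0.36752766]
 [-0.99977404  0.02044427  0.0058226   0.00230405]
 [-0.00929193 -0.17394871 -0.98471087  1.36709829]
 [ 0.          0.          0.          1.        ]]
0.1
```

View pics/scene0.png

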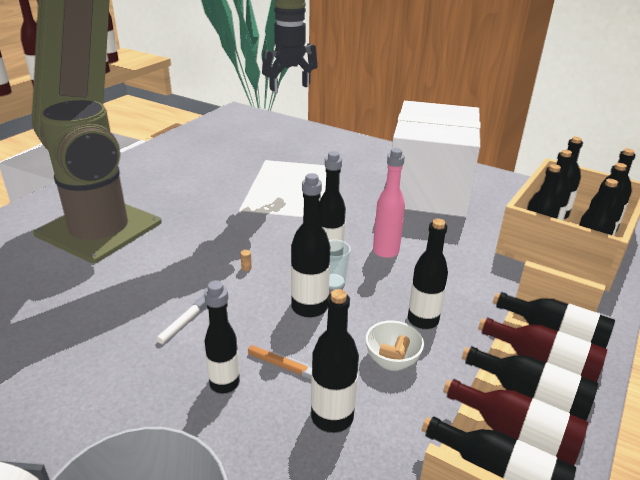

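View pics/top0.png

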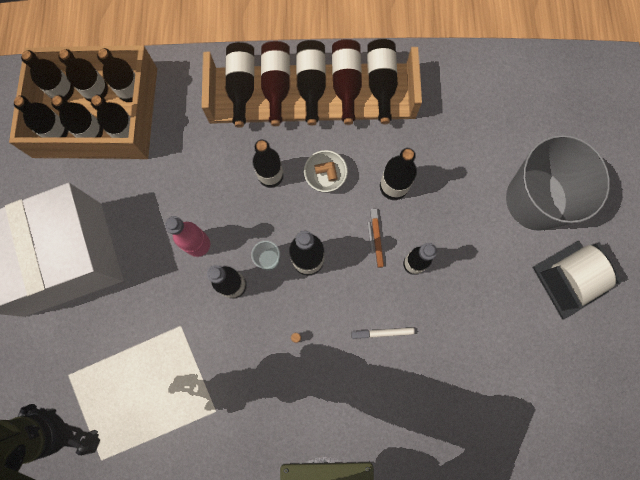

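Scene view: grey stoppers on the opened bottles at about (216,290) small, (312,183) tall and (333,158) middle. The same three are in the top view at (428,250), (308,240) and (216,272). The pink look-alike is at (396,157) in the scene view. I'll zoom in on the buttons.

Run:
```python
import cv2,pickle,numpy as np
d=pickle.load(open("d.pkl","rb"))
P={"scene":[(216,290),(333,160),(312,183)],"top":[(428,250),(217,273),(308,240)]}
rows=[]
for n in P:
    im=d[n]["img"][:,:,::-1]
    rows.append(np.hstack([cv2.resize(im[y-16:y+16,x-16:x+16],(256,256),interpolation=cv2.INTER_NEAREST) for x,y in P[n]]))
cv2.imwrite("pics/crops.png",np.vstack(rows))
```

```text
(no output)
```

View pics/crops.png

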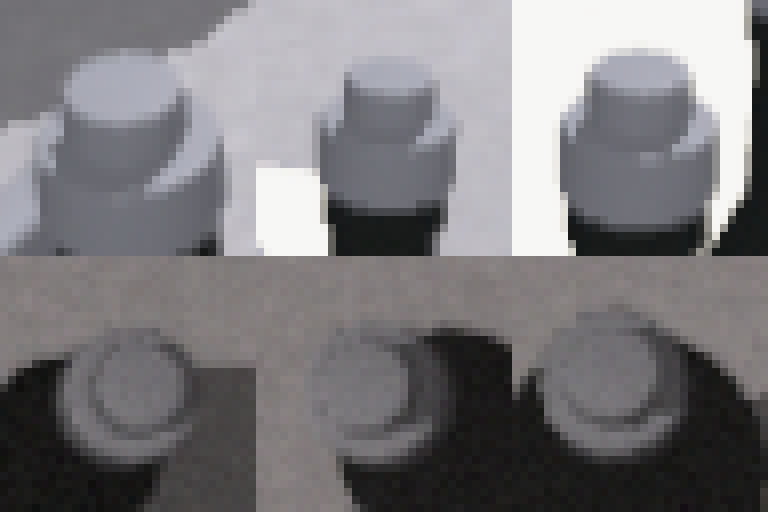

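```bash
cat > h.py <<'E'
import numpy as np, cv2
def ray(s,uv):
    p=cv2.undistortPoints(np.array([[uv]],float),s["K"],np.array(s["distortion"]))[0,0]
    E=np.array(s["extrinsics"]); return E[:3,3],E[:3,:3]@np.array([p[0],p[1],1])
def onz(s,uv,z):
    o,d=ray(s,uv); return o+d*(z-o[2])/d[2]
E
python3 - <<'E'
import pickle; from h import *
from bench import ctrl,planner
d=pickle.load(open("d.pkl","rb"))
S=[(215,284.5),(333.25,153.1),(311.5,175.9)];T=[(428.75,249.75),(214.25,272.5),(303.4,238.4)]
R=ctrl.get_orientation(); print(np.round(R,3))
for s,t,z in zip(S,T,(.205,.245,.285)):
    a=onz(d["scene"],s,z);b=onz(d["top"],t,z); print(np.round(a,4),np.round(b,4))
    m=(a+b)/2; m[2]+=.073
    q=planner.inverse_kinematics(m,R); print(None if q is None else np.round(q,1))
E
```

```text
[[-0.909  0.418 -0.001]
 [ 0.418  0.909 -0.002]
 [-0.    -0.002 -1.   ]]
[ 0.5462 -0.2104  0.205 ] [ 0.5454 -0.211   0.205 ]
[-21.1  21.4  -2.2  66.3  -0.1   3.6]
[0.5046 0.206  0.245 ] [0.5041 0.2046 0.245 ]
[22.2 16.6 -3.5 70.1 -0.1 46.9]
[0.5615 0.0313 0.285 ] [0.5591 0.0333 0.285 ]
[ 3.3 17.7  4.1 76.4 -0.1 28. ]
```

Run:
```python
from h import *; from bench import ctrl,imaging
ctrl.command_gripper(0.0)
R=np.array([[-1,0,0],[0,1,0],[0,0,-1.]])
p=ctrl.get_position()
ctrl.line_to([p[0],p[1],.44])
ctrl.move_pose([.5457,-.2107,.44],R)
ctrl.line_to([.5457,-.2107,.205+.073+.03])
ctrl.hold(.2)
print(ctrl.get_time(),ctrl.get_position(),ctrl.get_contact_force(),ctrl.get_grip_width())
ims=[]
import pickle; d={}
for n in ("wrist","scene"):
    s=imaging.snapshot(n); d[n]=s; ims.append(s["img"][:,:,::-1])
pickle.dump(d,open("d1.pkl","wb"))
sc=cv2.resize(ims[1][190:350,140:300],(400,400))
cv2.imwrite("pics/c1.png",np.hstack([cv2.resize(ims[0],(400,300)),sc[:300]]))
```

```text
5.85 [ 0.54615274 -0.21086986  0.30897361] [-1.0493813   0.71804448 -0.25868616] -0.001938787635871849
```

View pics/c1.png

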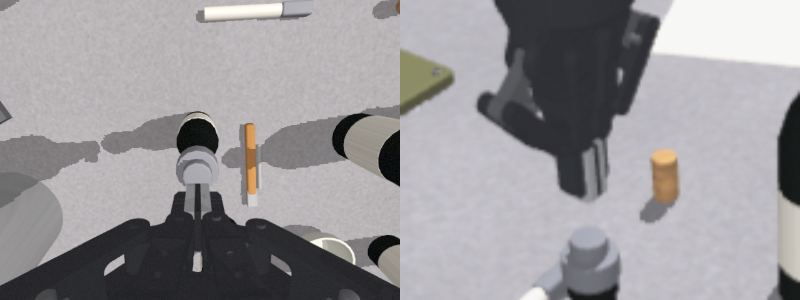

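The fingertips are centred over the small button in both views, at (198,165) in the wrist half and about (587,240) in the scene half. I'll do a force-guarded press.

```bash
cat > press.py <<'E'
from h import *; from bench import ctrl
def press(xy,h):
    ctrl.hold(.2)
    f0=ctrl.get_contact_force()[2]; z=h+.073+.004; log=[]
    ctrl.line_to([*xy,z],rate=.05)
    while z>h+.073-.016:
        z-=.001
        ctrl.line_to([*xy,z],rate=.02)
        f=np.array(ctrl.get_contact_force())
        log.append((round(z-.073-h,4),round(ctrl.get_position()[2]-.073-h,4),*np.round(f-[0,0,f0],1)))
        if abs(f[2]-f0)>9: break
    for l in log: print(*l)
    ctrl.line_to([*xy,h+.073+.04],rate=.1)
    print("t",ctrl.get_time())
E
python3 - <<'E'
from press import *; from bench import imaging
press((.5457,-.2107),.205)
ctrl.line_to([.5457,-.2107,.40])
s=imaging.snapshot("scene")["img"][:,:,::-1]; t=imaging.snapshot("top")["img"][:,:,::-1]
cv2.imwrite("pics/c2.png",np.hstack([cv2.resize(s[250:350,160:260],(400,400),interpolation=0),cv2.resize(t[220:280,400:460],(400,400),interpolation=0)]))
E
```

```text
0.003 0.0033 -0.6 0.2 -0.3
0.002 0.002 -0.6 -0.1 -0.5
0.001 0.0009 -0.0 0.1 -0.9
-0.0 -0.0001 -1.1 0.3 -0.1
-0.001 -0.0009 -0.8 0.4 0.5
-0.002 -0.0018 -0.2 -0.2 2.2
-0.003 -0.003 -0.8 0.6 0.7
-0.004 -0.0041 -1.4 -0.2 0.7
-0.005 -0.0052 0.2 -0.0 1.1
-0.006 -0.0061 0.4 0.1 0.7
-0.007 -0.0071 -0.5 -0.6 1.7
-0.008 -0.0081 0.6 0.2 1.2
-0.009 -0.0091 0.5 0.4 1.3
-0.01 -0.0101 -0.7 -1.1 1.0
-0.011 -0.0104 -1.3 0.0 5.0
-0.012 -0.0104 -1.0 1.1 8.8
-0.013 -0.0104 -0.7 1.2 12.8
t 11.75
```

View pics/c2.png

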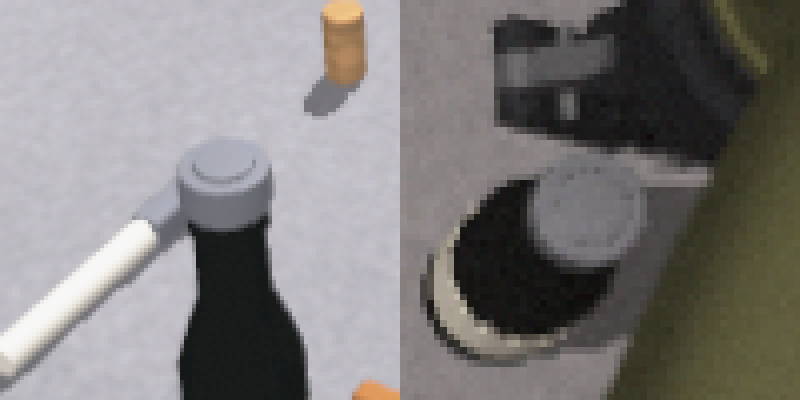

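The small button is down, nearly flush at (224,165), and the bottle is still upright. Next are the middle bottle and then the tall one, each with a hover check.

Run:
```python
from press import *; from bench import imaging
R=np.array([[-1,0,0],[0,1,0],[0,0,-1.]]); xy=(.5043,.2053)
ctrl.line_to([.5457,-.2107,.45],rate=.2)
ctrl.move_pose([*xy,.45],R)
ctrl.line_to([*xy,.245+.073+.025])
s=imaging.snapshot("scene")["img"][:,:,::-1]
w=imaging.snapshot("wrist")["img"][:,:,::-1]
cv2.imwrite("pics/c3.png",np.hstack([cv2.resize(w,(400,300)),cv2.resize(s[90:180,270:390],(400,300))]))
print(ctrl.get_position(),ctrl.get_time())
```

```text
[0.50499258 0.2053791  0.34430809] 15.4583
```

View pics/c3.png

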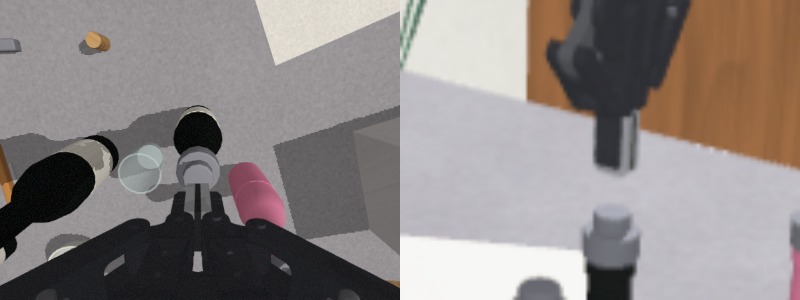

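The tips are centred over the middle button at (198,172), and the pink bottle stays well below the gripper body. I'll press it, then hover over the tall one.

Run:
```python
from press import *; from bench import imaging
R=np.array([[-1,0,0],[0,1,0],[0,0,-1.]]); xy=(.5043,.2053)
press(xy,.245)
ctrl.line_to([*xy,.45])
s0=imaging.snapshot("scene")["img"][:,:,::-1]
xy=(.5603,.0323)
ctrl.move_pose([*xy,.45],R)
ctrl.line_to([*xy,.285+.073+.025])
s=imaging.snapshot("scene")["img"][:,:,::-1]
w=imaging.snapshot("wrist")["img"][:,:,::-1]
cv2.imwrite("pics/c4.png",np.vstack([np.hstack([cv2.resize(w,(400,300)),cv2.resize(s[120:210,250:370],(400,300))]),np.hstack([cv2.resize(s0[110:200,280:400],(400,300)),cv2.resize(s0,(400,300))])]))
print(ctrl.get_position(),ctrl.get_time())
```

```text
0.003 0.0032 -0.1 -0.4 0.4
0.002 0.002 -0.3 -0.8 0.2
0.001 0.0009 -0.2 0.2 1.4
0.0 -0.0001 1.3 -0.7 -0.2
-0.001 -0.0009 -0.1 -0.8 1.0
-0.002 -0.0018 0.1 -0.3 3.1
-0.003 -0.003 -0.4 -1.0 4.2
-0.004 -0.0041 0.7 0.8 3.0
-0.005 -0.0051 -0.1 0.8 2.5
-0.006 -0.0061 0.7 -0.5 2.4
-0.007 -0.0071 1.0 -0.5 1.7
-0.008 -0.0081 0.7 0.5 2.2
-0.009 -0.0091 -0.4 0.1 2.4
-0.01 -0.0101 0.7 0.4 2.5
-0.011 -0.0104 -0.7 0.6 6.1
-0.012 -0.0104 -1.2 -1.4 10.3
t 20.8917
[0.56077161 0.03297123 0.38444876] 23.1667
```

View pics/c4.png

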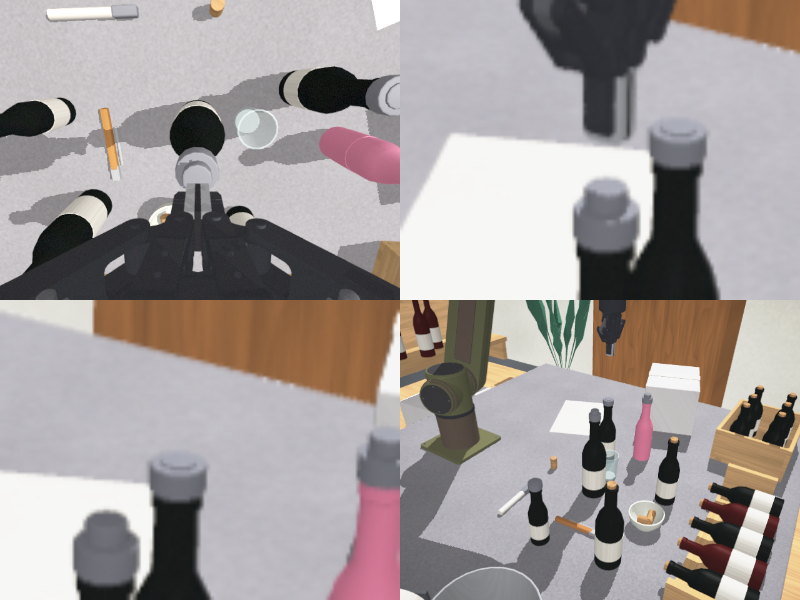

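The middle button is down and flush (178,460), and the tips are over the tall button at (197,172). I'll press it.

Run:
```python
from press import *; from bench import imaging
xy=(.5603,.0323)
press(xy,.285)
ctrl.line_to([*xy,.47]); ctrl.hold(.3)
s=imaging.snapshot("scene")["img"][:,:,::-1]
cv2.imwrite("pics/c5.png",np.hstack([cv2.resize(s[120:210,250:370],(400,300)),cv2.resize(s,(400,300))]))
print(ctrl.get_time())
```

```text
0.003 0.0032 0.0 -0.4 0.1
0.002 0.002 -0.1 -1.1 0.6
0.001 0.0009 -0.4 0.5 -0.2
0.0 -0.0001 -0.1 -0.5 0.6
-0.001 -0.0009 -0.1 -0.1 1.4
-0.002 -0.0018 -1.0 0.3 2.3
-0.003 -0.003 -0.2 0.2 2.2
-0.004 -0.0041 0.6 -1.0 2.9
-0.005 -0.0051 0.9 0.2 2.6
-0.006 -0.0061 0.8 -0.1 1.7
-0.007 -0.0071 0.6 -0.7 3.0
-0.008 -0.0081 1.2 -0.3 2.6
-0.009 -0.0091 0.8 0.8 2.2
-0.01 -0.0101 0.5 -0.2 2.5
-0.011 -0.0104 -1.2 -0.4 5.4
-0.012 -0.0104 -1.3 0.4 8.9
-0.013 -0.0105 -3.0 0.5 13.9
t 28.8667
29.85
```

View pics/c5.png

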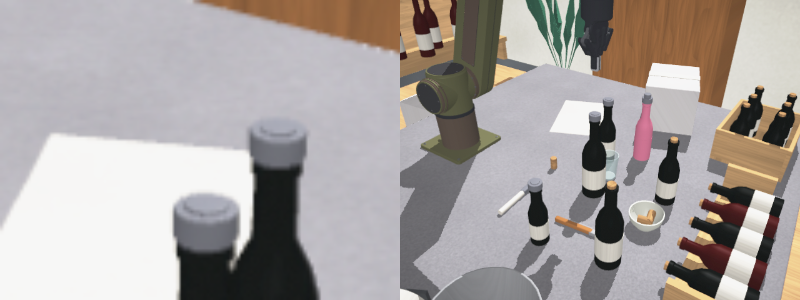

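All three buttons are flush, including the tall one at (207,208), and everything is still standing where it was.

```bash
python3 -c "
from bench import finish_job; print(finish_job())"
```

```text
the job is handed in; nothing more can be done
None
```

I vented the three bottles in order (small, middle, tall), pressing each button to its stop with under 15 N; the bottles and everything else looked undisturbed in the last picture, and I handed the job in at about 30 s.

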